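Find the unlocked hatch of the connection box and push it open

TASK

One of the four hatches in the top of the grey connection box has been left unlocked, and its jacks are needed. Press gently on the ribbed rear end of the hatches with the fingertips until you find the one that rocks, then push its raised front edge up and back until that hatch stands fully open. Do not force the locked ones, and leave the things lying round and on the box where they are.

Things in the scene. Friction and masses are not known exactly. Their poses are not given: they have to be found in the camera images.
- connection_box: low grey box, 160 mm deep (its x), 412 long (y), top 66 mm above the worktop, fixed; origin under its centre, x to the rear, y left along the row, z up. Flush in its top are hatch_1 (left) to hatch_4 at y = +152, +68, -16, -100 mm; open bays below; solid right end. Concealed catches lock three; one, alike to the eye and different each time, is free
- hatch_1 (a joint): angle of this smooth aluminium hatch, 126 x 76 x 4 mm, about a pin along the box's y at x = +20 mm, 64 mm above the worktop: 82 mm of plate in front of the pin, 44 behind. 0 shut, 1.66 rad open at its stop (front part upright, rear part down in the bay). If free, it tips when its ribbed rear is pressed (2 to 5 N, more near the pin) and stays at any angle (stiff hinge); a locked one gives 1 or 2 mm and springs back
- hatch_1_press (a point): middle of the black ribbed press pad of hatch_1, on its upper face, 28 mm behind the hinge pin; moves with the hatch
- hatch_1_lip (a point): middle of the front edge of hatch_1, on its upper face, 82 mm in front of the hinge pin; moves with the hatch
- hatch_2 (a joint): angle of this smooth aluminium hatch, 126 x 76 x 4 mm, about a pin along the box's y at x = +20 mm, 64 mm above the worktop: 82 mm of plate in front of the pin, 44 behind. 0 shut, 1.66 rad open at its stop (front part upright, rear part down in the bay). If free, it tips when its ribbed rear is pressed (2 to 5 N, more near the pin) and stays at any angle (stiff hinge); a locked one gives 1 or 2 mm and springs back
- hatch_2_press (a point): middle of the black ribbed press pad of hatch_2, on its upper face, 28 mm behind the hinge pin; moves with the hatch
- hatch_2_lip (a point): middle of the front edge of hatch_2, on its upper face, 82 mm in front of the hinge pin; moves with the hatch
- hatch_3 (a joint): angle of this smooth aluminium hatch, 126 x 76 x 4 mm, about a pin along the box's y at x = +20 mm, 64 mm above the worktop: 82 mm of plate in front of the pin, 44 behind. 0 shut, 1.66 rad open at its stop (front part upright, rear part down in the bay). If free, it tips when its ribbed rear is pressed (2 to 5 N, more near the pin) and stays at any angle (stiff hinge); a locked one gives 1 or 2 mm and springs back
- hatch_3_press (a point): middle of the black ribbed press pad of hatch_3, on its upper face, 28 mm behind the hinge pin; moves with the hatch
- hatch_3_lip (a point): middle of the front edge of hatch_3, on its upper face, 82 mm in front of the hinge pin; moves with the hatch
- hatch_4 (a joint): angle of this smooth aluminium hatch, 126 x 76 x 4 mm, about a pin along the box's y at x = +20 mm, 64 mm above the worktop: 82 mm of plate in front of the pin, 44 behind. 0 shut, 1.66 rad open at its stop (front part upright, rear part down in the bay). If free, it tips when its ribbed rear is pressed (2 to 5 N, more near the pin) and stays at any angle (stiff hinge); a locked one gives 1 or 2 mm and springs back
- hatch_4_press (a point): middle of the black ribbed press pad of hatch_4, on its upper face, 28 mm behind the hinge pin; moves with the hatch
- hatch_4_lip (a point): middle of the front edge of hatch_4, on its upper face, 82 mm in front of the hinge pin; moves with the hatch
- check_weight: brass check weight with a small knob, 24 mm diameter, 22 mm high, standing loose on the solid right end section of the box; origin under its centre
- vial_a: glass vial with black cap, 23 mm diameter, 56 mm high, loose, standing in front of the box; origin under its centre
- vial_b: glass vial with white cap, 23 mm diameter, 56 mm high, loose, standing in front of the box; origin under its centre
- forceps: fine steel forceps, 118 mm long, 11 mm high, lying loose in front of the box; origin under its centre
- petri_dish: clear petri dish, 66 mm diameter, 13 mm high, loose, in front of the box to the right; origin under its centre
- lab_timer: white bench timer with three buttons, 66 x 66 x 20 mm, loose, to the right of the box; origin under its centre
- mouse: black computer mouse, 108 x 60 x 39 mm, loose, in front of the box to the left; origin under its centre

How it is judged:
By the outcome, as a careful person would: the job done as asked, in the order asked, and still so for the second after the job is handed in, with the robot touching nothing.
It also fails if it takes over 51 s, if anything falls off the work surface, if the arm or the gripper's body presses on something with over 40 N, if the wrist force passes 120 N, or if a joint passes its speed limit or range.

ROBOT

A 6-joint arm with a two-finger parallel gripper is mounted at the origin on a cart in front of the work surface, level with it; the furniture and walls round the work are solid. World frame = base frame: x ahead of the robot, y to its left, z up, the work surface at z = 0. Lengths are in m, angles in rad, forces in N, time in s.
With the tool pointing down it reaches from about 0.35 to 0.775 m from the base axis. Payload 5.5 kg.
Tool frame: the origin (TCP) lies at the very end of the fingers, on their centre line; the grasp point (between the pads) lies 19 mm behind it; z points along the fingers, y is the direction in which the jaws open and shut (so a half turn about z gives the same grasp; the last joint's range is limited). The gripper opens to 85 mm and grips with 20 to 120 N. Pads are 22 mm wide; open, the fingers measure 114 mm over their backs; the gripper's body (76 mm by 85 mm) begins 54 mm behind the grasp point. The pads swing forward as they close: fully open they stand 13 mm farther back than shut.
Start: joints at [-1.317, 0.313, 0.046, 1.304, 0, 1.431], TCP at [0.221, -0.531, 0.231] pointing down, gripper open.
Joint ranges: [-2.76, 2.76], [-0.86, 1.69], [-1.03, 1.26], [-2.2, 2.34], [-1.47, 1.5], [-3.14, 3.14]. Speed limits (rad/s): [2.57, 2.57, 3.14, 3.14, 3.14, 3.14].

INTERFACE

Orientations are given as a unit quaternion [w, x, y, z].
In Python, from workcell import get_state, imaging, env, spotter gives the robot as it stands.
- The arm moves only by the tool play_rows, never from a script. Its argument "moves" is a list of rows, each an object with "claw": the finger opening in cm, from 0 to 8.54; "delta_pos": the shift along the tool's x, y, z in cm, a list of three; "twist": the turn about the tool's z in degrees. A call has 1 to 12 rows; each row is the pose to reach, as a shift and turn from the pose commanded when the call began, along the tool's axes at that moment; what a row does not reach only later rows make up. A row lasts 1/8 s, in which the tool goes at most 62.5 mm and 10.7 degrees, less where a joint would pass 70% of its speed; a pose out of reach is approached as far as the arm can. A call with a gripper value outside its range is refused whole. The fingers move at their own pace and stop on an object; "force" is the grip in N (left out, the last holds). Time passes only in rows, so rows that repeat a pose let the fingers close. It gives the time, the measured TCP pose, the force and the opening at its end, in the units of the state.
- get_state(): the state, without advancing time (a new reading comes with each control period).
- imaging.read_camera(name): name is "side" or "top"; returns the picture (420x560x3 uint8, red, green, blue); there is no depth.
- imaging.camera_info(name): a dict with "fx", "fy", "cx", "cy" (pixels), "k1" (the pictures are not rectified: a ray, as slopes to the right and down, at radius r is drawn at 1 + k1 r^2 times it, then the intrinsics apply), "world_to_cam" (4x4, takes a point from world to camera coordinates). Camera axes: x right, y down, z forward; pixel columns grow to the right and rows downward; lengths in m; the calibration is good to about 2 mm. A picture is of the moment at which its call begins. camera_info takes no time and is no camera call.
- env.hand_in(): hands the job in, once; it reports no verdict.
Trained networks look in the newest picture that a camera, given by its name, has taken for a name from the list of things; names that differ only in an ending like _2 or _b are one class to them, and where a whole thing is asked for, a point or a joint stands for the part that bears it (a point fixed in the world has none). Each returns a list of dicts, best first, with "conf" (0 to 1); they miss things now and then, are a little off and sometimes report something else, mostly with a low value. They report only what shows in the picture. A call takes as long as a camera call.
- spotter.spot_in(camera, query): "extent" ([left, top, right, bottom] in pixels, round what is visible of it).
The state is a dict: "clock": time; "joint_pos": joint angles; "qvel": joint speeds; "tau": joint torques, N m; "tcp_pos": TCP position; "orientation": TCP orientation; "wrist_force": force on the tool from outside, world axes, zero at the start; "ft_torque": the same for the moment, N m; "finger_gap": finger opening in m.
Only numpy, scipy, OpenCV 4.12 (cv2) and the standard library are available. Lean on these libraries where they do the work, as an engineer would, in place of code of your own. Each camera call takes 0.05 s, during which the arm holds its last target. There are 200 camera calls.

## Working session

There is one attempt and no reset: what is moved stays moved. The work goes in short steps, Python scripts to look and compute and a tool call to move; the robot and the scene stay as the last step left them, time stands still between calls to the robot, and variables do not carry over. Pictures are saved under pics/ and viewed, about 8 in all and at most 12, crops included, and the job is handed in when it is done.

Besides the shell and the picture viewer there is one more tool, called after "Emit:" as name([rows], argument=value, ...), one row to a line, values as JSON. play_rows: Moves the arm, as the interface text tells. Its arguments: {"type":"object","properties":{"moves":{"type":"array"},"force":{"type":"number"}},"required":["moves"]}

```bash
mkdir -p pics; cat > h.py <<'E'
import numpy as np, cv2
from workcell import get_state, imaging, env, spotter
def snap(c,n):
    im=imaging.read_camera(c); cv2.imwrite(f'pics/{n}.png',im[:,:,::-1]); return im
def proj(c,P):
    i=imaging.camera_info(c); T=np.array(i['world_to_cam']); P=np.atleast_2d(P)
    q=P@T[:3,:3].T+T[:3,3]; s=q[:,:2]/q[:,2:]; s=s*(1+i['k1']*(s**2).sum(1,keepdims=True))
    return s*[i['fx'],i['fy']]+[i['cx'],i['cy']]
def unproj(c,uv,z):
    i=imaging.camera_info(c); T=np.array(i['world_to_cam']); d=(np.array(uv,float)-[i['cx'],i['cy']])/[i['fx'],i['fy']]
    s=d.copy()
    for _ in range(20): s=d/(1+i['k1']*(s@s))
    R=T[:3,:3]; o=-R.T@T[:3,3]; r=R.T@np.array([s[0],s[1],1]); return o+r*(z-o[2])/r[2]
E
python3 - <<'E'
from h import *
a=snap('top','t0');b=snap('side','s0')
for c in('top','side'):
    T=np.array(imaging.camera_info(c)['world_to_cam']); print(c,-T[:3,:3].T@T[:3,3],T[2,:3])
print(get_state())
for q in ['connection_box','hatch_1_press','hatch_1_lip','hatch_1','check_weight','vial_a','mouse','forceps','lab_timer','petri_dish']:
    for r in spotter.spot_in('top',q)[:6]: 
        e=r['extent'];print(q,round(r['conf'],2),np.round(e),np.round(unproj('top',[(e[0]+e[2])/2,(e[1]+e[3])/2],.066),3))
E
```

```text
top [ 0.38036239 -0.07961993  1.14298357] [ 0.10109064  0.01498953 -0.99476429]
side [0.17335205 0.97197122 0.56541058] [ 0.24696739 -0.87919185 -0.40746631]
{'clock': 0.1, 'joint_pos': array([-1.31658521e+00,  3.13905413e-01,  4.50931204e-02,  1.30360072e+00,
        6.26564088e-06,  1.43122798e+00]), 'qvel': array([-0.00147256, -0.00182916,  0.00068052,  0.00065305, -0.00151143,
       -0.00162358]), 'tau': array([ 2.40507819e-03, -4.81724381e+01,  2.99244422e+01,  1.27198646e-02,
       -1.99876426e-04,  9.87477833e-07]), 'tcp_pos': array([ 0.22051095, -0.53054417,  0.23050957]), 'orientation': array([-8.07194193e-04,  9.80679431e-01,  1.95620040e-01, -4.31822605e-05]), 'wrist_force': array([ 1.23554526,  0.07315673, -0.68586938]), 'ft_torque': array([-0.02637372, -0.02289083,  0.02633246]), 'finger_gap': 0.08563352878929369}
connection_box 0.82 [170. 145. 341. 216.] [0.569 0.012 0.066]
hatch_1_press 0.9 [176. 153. 209. 204.] [0.574 0.165 0.066]
hatch_1_press 0.26 [279. 154. 312. 206.] [ 0.57  -0.084  0.066]
hatch_1_lip 0.66 [176. 154. 207. 206.] [0.571 0.168 0.066]
hatch_1_lip 0.55 [211. 153. 246. 203.] [0.575 0.078 0.066]
hatch_1 0.98 [209. 154. 248. 204.] [0.574 0.078 0.066]
hatch_1 0.93 [279. 151. 312. 206.] [ 0.573 -0.086  0.066]
hatch_1 0.79 [243. 154. 276. 209.] [0.566 0.002 0.066]
hatch_1 0.62 [173. 153. 208. 203.] [0.576 0.17  0.066]
check_weight 0.43 [323. 156. 334. 163.] [ 0.619 -0.165  0.066]
mouse 0.84 [143. 261. 174. 307.] [0.32  0.241 0.066]
forceps 0.48 [414. 188. 446. 220.] [ 0.511 -0.408  0.066]
lab_timer 0.69 [416. 191. 447. 218.] [ 0.51  -0.412  0.066]
petri_dish 0.68 [367. 245. 390. 274.] [ 0.378 -0.282  0.066]
```

View pics/t0.png

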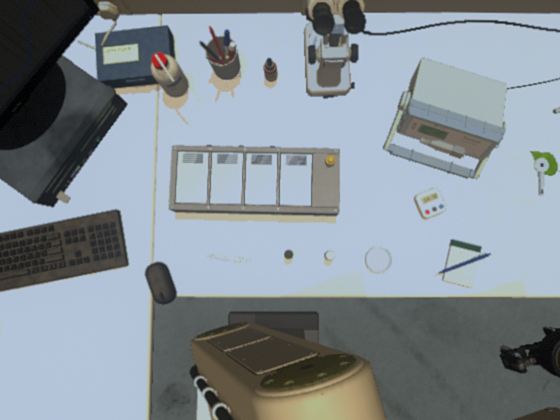

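View pics/s0.png

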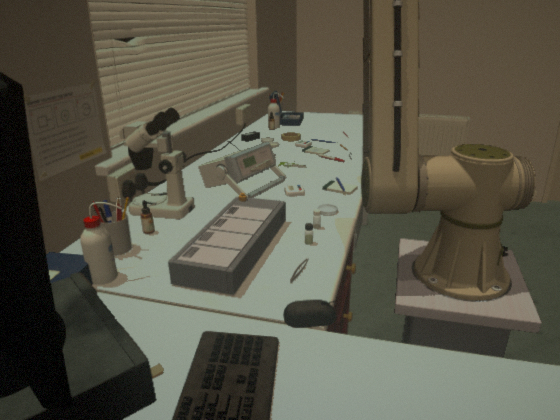

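The top view shows the box at about (170–340, 146–215), with the weight at (330,160). The vials are at (288,254) and (328,255), the forceps at (230,258), the dish at (377,260) and the mouse at (160,282). Next I'll refine the box pose on an enlarged crop with the model overlaid.

```bash
cat >> h.py <<'E'
def fitcorners(im):
    g=cv2.cvtColor(im,cv2.COLOR_RGB2GRAY); return g
def W(p,pose): # box pts->world
    x,y,t=pose; p=np.atleast_2d(p); c,s=np.cos(t),np.sin(t)
    return np.c_[x+c*p[:,0]-s*p[:,1], y+s*p[:,0]+c*p[:,1], p[:,2]]
E
python3 - <<'E'
from h import *
from scipy.optimize import minimize
im=cv2.imread('pics/t0.png'); g=cv2.GaussianBlur(cv2.cvtColor(im,cv2.COLOR_BGR2GRAY).astype(np.float32),(0,0),1.0)
# hatch edge lines via gradient magnitude along model edges
gx=cv2.Sobel(g,cv2.CV_32F,1,0);gy=cv2.Sobel(g,cv2.CV_32F,0,1);m=np.hypot(gx,gy)
pts=[]
def seg(a,b):
    pts.extend(np.linspace(a,b,60))
for y in(.152,.068,-.016,-.1):
    x0,x1,y0,y1=-.062,.064,y-.038,y+.038
    for a,b in(((x0,y0),(x0,y1)),((x1,y0),(x1,y1)),((x0,y0),(x1,y0)),((x0,y1),(x1,y1))): seg((*a,.066),(*b,.066))
pts=np.array(pts)
def f(p):
    uv=proj('top',W(pts,p)).astype(np.float32); return -cv2.remap(m,uv[:,:1],uv[:,1:],cv2.INTER_LINEAR).mean()
best=None
for dx in np.arange(-.02,.021,.005):
  for dy in np.arange(-.02,.021,.005):
    for t in(-.06,-.03,0,.03):
      v=f((.569+dx,.012+dy,t))
      if best is None or v<best[0]: best=(v,(.569+dx,.012+dy,t))
r=minimize(f,best[1],method='Nelder-Mead',options=dict(initial_simplex=np.array(best[1])+np.array([[0,0,0],[.004,0,0],[0,.004,0],[0,0,.02]])))
print(best,r.x,r.fun)
K=5;u0,v0=160,135
big=cv2.resize(im[v0:v0+90,u0:u0+160+30],None,fx=4.2,fy=4.2,interpolation=cv2.INTER_CUBIC)
def dr(ps,col):
    uv=(proj('top',W(ps,r.x))-[u0,v0]+.5)*4.2; cv2.polylines(big,[np.int32(uv)],True,col,1)
dr([(-.08,-.206,.066),(.08,-.206,.066),(.08,.206,.066),(-.08,.206,.066)],(0,0,255))
for y in(.152,.068,-.016,-.1):
    dr([(-.062,y-.038,.066),(.064,y-.038,.066),(.064,y+.038,.066),(-.062,y+.038,.066)],(0,200,0))
    dr([(.048,y-.01,.066),(.048,y+.01,.066)],(255,0,255))
cv2.imwrite('pics/c1.png',big)
p=r.x
for y in(.152,.068,-.016,-.1): print(W([(.048,y,.066),(-.062,y,.066)],p).round(4).tolist())
E
```

```text
(np.float32(-146.16098), (np.float64(0.5489999999999999), np.float64(0.017000000000000005), -0.03)) [ 0.54941582  0.01547055 -0.02356344] -152.93382263183594
[[0.601, 0.1663, 0.066], [0.491, 0.1689, 0.066]]
[[0.599, 0.0823, 0.066], [0.489, 0.0849, 0.066]]
[[0.597, -0.0017, 0.066], [0.4871, 0.0009, 0.066]]
[[0.595, -0.0856, 0.066], [0.4851, -0.083, 0.066]]
```

View pics/c1.png

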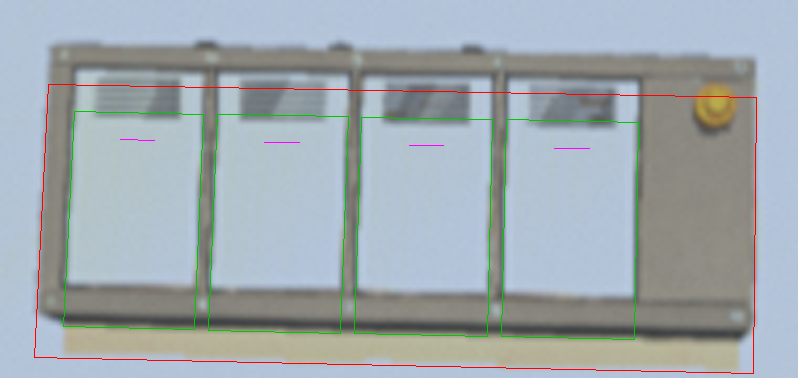

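Pads, locked or not, are at the rear (top of the crop). The fit landed about 10 px too far forward, so I'll refit with a wider search.

```bash
cat > fit.py <<'E'
from h import *
from scipy.optimize import minimize
im=cv2.imread('pics/t0.png'); u0,v0,k=160,135,4.2
# hand-read corners in crop (4.2x): box top corners & hatch outer corners
C=[((.08,.206),(51,46)),((.08,-.206),(755,60)),((.064,.19),(74,68)),((-.062,.19),(64,286)),((.064,-.138),(642,77)),((-.062,-.138),(636,299))]
P=np.array([(*a,.066) for a,_ in C]); U=np.array([np.array(b)/k+[u0,v0]-.5 for _,b in C])
from scipy.optimize import least_squares
r=least_squares(lambda p:(proj('top',W(P,p))-U).ravel(),[.57,.012,-.02]); print(r.x,(r.fun.reshape(-1,2)).round(1).tolist())
p=r.x; np.save('pose.npy',p)
big=cv2.resize(im[v0:v0+90,u0:u0+190],None,fx=k,fy=k,interpolation=cv2.INTER_CUBIC)
def dr(ps,col):
    uv=(proj('top',W(ps,p))-[u0,v0]+.5)*k; cv2.polylines(big,[np.int32(uv)],True,col,1)
dr([(-.08,-.206,.066),(.08,-.206,.066),(.08,.206,.066),(-.08,.206,.066)],(0,0,255))
for y in(.152,.068,-.016,-.1):
    dr([(-.062,y-.038,.066),(.064,y-.038,.066),(.064,y+.038,.066),(-.062,y+.038,.066)],(0,200,0))
    dr([(.048,y-.01,.066),(.048,y+.01,.066)],(255,0,255))
s=cv2.imread('pics/s0.png'); a,b=165,190; sb=cv2.resize(s[b:b+100,a:a+130],None,fx=3,fy=3,interpolation=cv2.INTER_CUBIC)
for q in ([(-.08,-.206,.066),(.08,-.206,.066),(.08,.206,.066),(-.08,.206,.066)],*[[(-.062,y-.038,.066),(.064,y-.038,.066),(.064,y+.038,.066),(-.062,y+.038,.066)] for y in(.152,.068,-.016,-.1)]):
    cv2.polylines(sb,[np.int32((proj('side',W(q,p))-[a,b]+.5)*3)],True,(0,0,255),1)
out=np.zeros((378+300-100,798,3),np.uint8); out=np.zeros((600,798,3),np.uint8); out[:300,:]=big[:300]; out[300:,:390]=sb
cv2.imwrite('pics/c2.png',out)
for y in(.152,.068,-.016,-.1): print(W([(.048,y,.066),(-.062,y,.066)],p).round(4).tolist())
E
python3 fit.py
```

```text
[ 0.57350863  0.01498308 -0.02401281] [[-0.2, -0.6], [0.4, -0.7], [0.5, 0.7], [0.3, -0.2], [-0.7, 1.1], [-0.3, -0.3]]
[[0.6251, 0.1658, 0.066], [0.5152, 0.1684, 0.066]]
[[0.6231, 0.0818, 0.066], [0.5132, 0.0845, 0.066]]
[[0.6211, -0.0022, 0.066], [0.5111, 0.0005, 0.066]]
[[0.6191, -0.0861, 0.066], [0.5091, -0.0835, 0.066]]
```

View pics/c2.png

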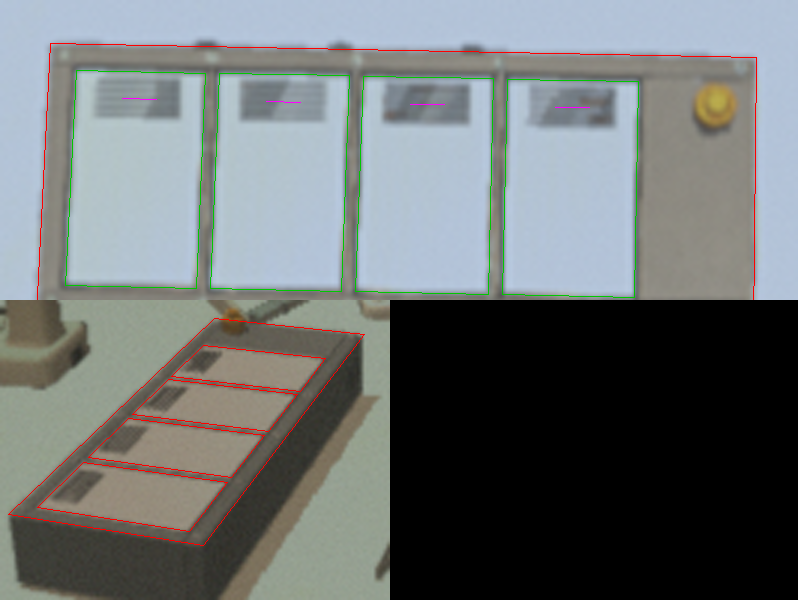

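The refit matches both cameras. Moving to a point in front of the hatches, fingers closed, with the tool turned to line up with the box.

Emit:
play_rows([
  {"claw": 0,"delta_pos": [37.7,-30.9,5],"twist": 23.9},
  {"claw": 0,"delta_pos": [37.7,-30.9,5],"twist": 23.9},
  {"claw": 0,"delta_pos": [37.7,-30.9,5],"twist": 23.9},
  {"claw": 0,"delta_pos": [37.7,-30.9,5],"twist": 23.9},
  {"claw": 0,"delta_pos": [37.7,-30.9,5],"twist": 23.9},
  {"claw": 0,"delta_pos": [37.7,-30.9,5],"twist": 23.9},
  {"claw": 0,"delta_pos": [37.7,-30.9,5],"twist": 23.9},
  {"claw": 0,"delta_pos": [37.7,-30.9,5],"twist": 23.9},
  {"claw": 0,"delta_pos": [37.7,-30.9,5],"twist": 23.9},
  {"claw": 0,"delta_pos": [37.7,-30.9,5],"twist": 23.9},
  {"claw": 0,"delta_pos": [37.7,-30.9,5],"twist": 23.9},
])

```text
clock: 1.98
tcp_pos: [0.4499, -0.1022, 0.1815]
orientation: [0.0, 1.0, -0.013, 0.0]
wrist_force: [-0.2, -0.1, 0.0]
finger_gap: 0.0001
```

```bash
cat >> h.py <<'E'
from scipy.spatial.transform import Rotation as Ro
def delta(targets):
    s=get_state(); w,x,y,z=s['orientation']; R=Ro.from_quat([x,y,z,w]).as_matrix(); p=np.load('pose.npy')
    print('t',round(s['clock'],2),'tcp',s['tcp_pos'].round(4),'toolx',R[:,0].round(3),'F',s['wrist_force'].round(2),'gap',round(s['finger_gap'],4))
    for t in targets: print(t,'->',((W([t],p)[0]-s['tcp_pos'])@R*100).round(2))
E
python3 -c "
from h import *
delta([(.048,-.1,.1),(.048,-.1,.07),(.048,-.1,.066)])"
```

```text
t 1.98 tcp [ 0.4499 -0.1022  0.1815] toolx [ 1.    -0.025  0.   ] F [-0.17 -0.11  0.03] gap 0.0001
(0.048, -0.1, 0.1) -> [16.87 -2.04  8.15]
(0.048, -0.1, 0.07) -> [16.87 -2.04 11.15]
(0.048, -0.1, 0.066) -> [16.87 -2.04 11.55]
```

Emit:
play_rows([
  {"claw": 0,"delta_pos": [6,-0.7,2],"twist": 0},
  {"claw": 0,"delta_pos": [12,-1.4,4],"twist": 0},
  {"claw": 0,"delta_pos": [16.9,-2.0,7],"twist": 0},
  {"claw": 0,"delta_pos": [16.9,-2.0,10.5],"twist": 0},
  {"claw": 0,"delta_pos": [16.9,-2.0,11.2],"twist": 0},
  {"claw": 0,"delta_pos": [16.9,-2.0,11.5],"twist": 0},
  {"claw": 0,"delta_pos": [16.9,-2.0,11.6],"twist": 0},
  {"claw": 0,"delta_pos": [16.9,-2.0,11.6],"twist": 0},
])

```text
clock: 2.98
tcp_pos: [0.6203, -0.0855, 0.0671]
orientation: [0.0, 1.0, -0.012, 0.001]
wrist_force: [1.1, -0.1, 0.9]
finger_gap: 0.0
```

Emit:
play_rows([
  {"claw": 0,"delta_pos": [0,0,0.1],"twist": 0},
  {"claw": 0,"delta_pos": [0,0,0.2],"twist": 0},
  {"claw": 0,"delta_pos": [0,0,0.2],"twist": 0},
])

```text
clock: 3.35
tcp_pos: [0.6203, -0.0853, 0.0656]
orientation: [0.001, 1.0, -0.012, 0.001]
wrist_force: [-2.8, -0.2, 9.8]
finger_gap: 0.0003
```

Hatch 4 resists at 9.8 N with almost no travel, so it is locked. On to hatch 3.

Emit:
play_rows([
  {"claw": 0,"delta_pos": [0,0,-1.2],"twist": 0},
  {"claw": 0,"delta_pos": [0,-4,-1.5],"twist": 0},
  {"claw": 0,"delta_pos": [0,-8.4,-1.2],"twist": 0},
  {"claw": 0,"delta_pos": [0,-8.4,-0.5],"twist": 0},
  {"claw": 0,"delta_pos": [0,-8.4,-0.2],"twist": 0},
  {"claw": 0,"delta_pos": [0,-8.4,-0.1],"twist": 0},
  {"claw": 0,"delta_pos": [0,-8.4,0],"twist": 0},
  {"claw": 0,"delta_pos": [0,-8.4,0],"twist": 0},
])

```text
clock: 4.35
tcp_pos: [0.6223, -0.0015, 0.0655]
orientation: [-0.001, 1.0, -0.012, 0.001]
wrist_force: [-2.6, 3.6, 12.1]
finger_gap: 0.0002
```

Hatch 3 behaves the same at 12 N. On to hatch 2.

Emit:
play_rows([
  {"claw": 0,"delta_pos": [0,0,-1.2],"twist": 0},
  {"claw": 0,"delta_pos": [0,-4,-1.5],"twist": 0},
  {"claw": 0,"delta_pos": [0,-8.4,-1.2],"twist": 0},
  {"claw": 0,"delta_pos": [0,-8.4,-0.5],"twist": 0},
  {"claw": 0,"delta_pos": [0,-8.4,-0.2],"twist": 0},
  {"claw": 0,"delta_pos": [0,-8.4,-0.1],"twist": 0},
  {"claw": 0,"delta_pos": [0,-8.4,0],"twist": 0},
  {"claw": 0,"delta_pos": [0,-8.4,0],"twist": 0},
])

```text
clock: 5.35
tcp_pos: [0.6236, 0.0743, 0.0635]
orientation: [-0.003, 1.0, -0.005, 0.0]
wrist_force: [-0.0, -0.8, 2.2]
finger_gap: 0.0001
```

Hatch 2 followed down to z = 0.0635 at 2.2 N, so it is probably free. Pressing further, gently.

Emit:
play_rows([
  {"claw": 0,"delta_pos": [0,0,0],"twist": 0},
  {"claw": 0,"delta_pos": [0,0,0.2],"twist": 0},
  {"claw": 0,"delta_pos": [0,0,0.3],"twist": 0},
  {"claw": 0,"delta_pos": [0,0,0.3],"twist": 0},
])

```text
clock: 5.85
tcp_pos: [0.6237, 0.0752, 0.0602]
orientation: [-0.003, 1.0, -0.005, 0.0]
wrist_force: [1.2, -0.6, 0.8]
finger_gap: 0.0001
```

```bash
python3 -c "
from h import *
delta([(.048,.068,.066),(.046,.068,.052)]); print(get_state()['joint_pos'].round(3))"
```

```text
t 5.85 tcp [0.6237 0.0752 0.0602] toolx [ 1.   -0.01  0.  ] F [ 1.15 -0.6   0.84] gap 0.0001
(0.048, 0.068, 0.066) -> [-0.06 -0.66 -0.57]
(0.046, 0.068, 0.052) -> [-0.26 -0.66  0.83]
[-0.011  0.51  -0.089  0.972  0.006  3.141]
```

Hatch 2 is free. Joint 6 is sitting at its limit, so I'll lift slightly and back the twist off before pressing on.

Emit:
play_rows([
  {"claw": 0,"delta_pos": [0,0,-0.8],"twist": -4},
  {"claw": 0,"delta_pos": [0,0,-1.0],"twist": -10},
  {"claw": 0,"delta_pos": [0,0,-1.0],"twist": -10},
  {"claw": 0,"delta_pos": [0,0,-1.0],"twist": -10},
])

```text
clock: 6.35
tcp_pos: [0.6231, 0.0753, 0.0698]
orientation: [-0.003, 0.997, 0.082, -0.0]
wrist_force: [-0.7, 0.0, 0.2]
finger_gap: -0.0002
```

```bash
python3 -c "
from h import *
delta([(.048,.068,.066),(.046,.068,.052),(.046,.068,.049)]); print(get_state()['joint_pos'].round(3))"
```

```text
t 6.35 tcp [0.6231 0.0753 0.0698] toolx [0.987 0.163 0.   ] F [-0.68  0.01  0.21] gap -0.0002
(0.048, 0.068, 0.066) -> [ 0.11 -0.64  0.38]
(0.046, 0.068, 0.052) -> [-0.08 -0.66  1.78]
(0.046, 0.068, 0.049) -> [-0.08 -0.66  2.08]
[-0.011  0.502 -0.077  0.993  0.006  2.968]
```

Emit:
play_rows([
  {"claw": 0,"delta_pos": [-0.1,-0.6,0.6],"twist": 0},
  {"claw": 0,"delta_pos": [-0.1,-0.6,1.0],"twist": 0},
  {"claw": 0,"delta_pos": [-0.1,-0.6,1.2],"twist": 0},
  {"claw": 0,"delta_pos": [-0.1,-0.6,1.4],"twist": 0},
  {"claw": 0,"delta_pos": [-0.1,-0.6,1.6],"twist": 0},
  {"claw": 0,"delta_pos": [-0.1,-0.6,1.8],"twist": 0},
  {"claw": 0,"delta_pos": [-0.1,-0.6,1.9],"twist": 0},
  {"claw": 0,"delta_pos": [-0.1,-0.6,1.9],"twist": 0},
])

```text
clock: 7.35
tcp_pos: [0.6216, 0.0809, 0.0512]
orientation: [-0.003, 0.997, 0.082, 0.0]
wrist_force: [1.2, 0.3, 1.9]
finger_gap: -0.0002
```

```bash
python3 - <<'E'
from h import *
a=snap('side','s1'); b=snap('top','t1')
o=np.hstack([cv2.resize(a[180:300,160:300],None,fx=3,fy=3),cv2.resize(b[120:240,160:290],None,fx=3,fy=3)]); cv2.imwrite('pics/c3.png',o[:,:,::-1])
delta([(-.09,.068,.13)])
E
```

```text
t 7.45 tcp [0.6216 0.0809 0.0512] toolx [0.986 0.164 0.001] F [1.27 0.02 1.33] gap 0.0002
(-0.09, 0.068, 0.13) -> [-13.38  -2.7   -7.88]
```

View pics/c3.png

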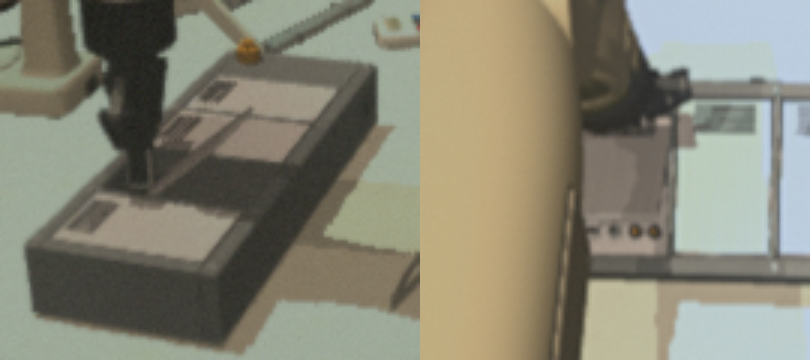

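The side view shows hatch 2 tipped well up, with its lip at about (243, 217). The top view shows the jacks of the open bay. Estimating the angle next.

```bash
python3 - <<'E'
from h import *
p=np.load('pose.npy')
for a in np.arange(.4,1.2,.1):
    c,s=np.cos(a),np.sin(a); L=[(.02-.082*c-.002*s,.068+d,.064+.082*s+.002*c) for d in(-.038,.038)]
    print(round(a,1),L[0][0].round(3),L[0][2].round(3),(3*(proj('side',W(L,p))-[160,180])).round(0).tolist())
delta([(.044,.068,.16),(-.09,.068,.16),(-.09,.068,.085),(-.05,.068,.085)])
E
```

```text
0.4 -0.056 0.098 [[270.0, 130.0], [236.0, 170.0]]
0.5 -0.053 0.105 [[266.0, 121.0], [231.0, 161.0]]
0.6 -0.049 0.112 [[261.0, 113.0], [226.0, 152.0]]
0.7 -0.044 0.118 [[255.0, 105.0], [220.0, 144.0]]
0.8 -0.039 0.124 [[249.0, 98.0], [213.0, 137.0]]
0.9 -0.033 0.129 [[242.0, 92.0], [205.0, 130.0]]
1.0 -0.026 0.134 [[234.0, 86.0], [197.0, 124.0]]
1.1 -0.019 0.138 [[226.0, 81.0], [189.0, 118.0]]
t 7.45 tcp [0.6216 0.0809 0.0512] toolx [0.986 0.164 0.001] F [1.27 0.02 1.33] gap 0.0002
(0.044, 0.068, 0.16) -> [ -0.21  -0.2  -10.88]
(-0.09, 0.068, 0.16) -> [-13.37  -2.72 -10.88]
(-0.09, 0.068, 0.085) -> [-13.38  -2.67  -3.38]
(-0.05, 0.068, 0.085) -> [-9.45 -1.92 -3.38]
```

The angle is about 0.65 rad, with the lip near box x = −47 mm and z = 115 mm. I'll go up, over the lip and down in front of it.

Emit:
play_rows([
  {"claw": 0,"delta_pos": [0,0,-5],"twist": 0},
  {"claw": 0,"delta_pos": [0,0,-10],"twist": 0},
  {"claw": 0,"delta_pos": [0,0,-14],"twist": 0},
  {"claw": 0,"delta_pos": [-5,-1,-14],"twist": 0},
  {"claw": 0,"delta_pos": [-10,-2,-14],"twist": 0},
  {"claw": 0,"delta_pos": [-13.4,-2.7,-14],"twist": 0},
  {"claw": 0,"delta_pos": [-13.4,-2.7,-9],"twist": 0},
  {"claw": 0,"delta_pos": [-13.4,-2.7,-4],"twist": 0},
  {"claw": 0,"delta_pos": [-13.4,-2.7,-4],"twist": 0},
])

```text
clock: 8.57
tcp_pos: [0.4805, 0.0854, 0.088]
orientation: [-0.003, 0.997, 0.082, -0.004]
wrist_force: [-0.3, -0.1, 1.2]
finger_gap: -0.0
```

```bash
python3 - <<'E'
from h import *
delta([(-.06,.068,.09),(-.03,.068,.105),(-.01,.068,.115),(.005,.068,.122),(.013,.068,.125),(.016,.068,.125)])
a=snap('side','s2'); cv2.imwrite('pics/c4.png',cv2.resize(a[130:300,160:330],None,fx=3,fy=3)[:,:,::-1]); print(get_state()['joint_pos'].round(2))
E
```

```text
t 8.57 tcp [0.4805 0.0854 0.088 ] toolx [ 0.986  0.164 -0.008] F [-0.33 -0.07  1.18] gap -0.0
(-0.06, 0.068, 0.09) -> [ 3.4   0.66 -0.24]
(-0.03, 0.068, 0.105) -> [ 6.34  1.22 -1.77]
(-0.01, 0.068, 0.115) -> [ 8.29  1.58 -2.78]
(0.005, 0.068, 0.122) -> [ 9.76  1.86 -3.5 ]
(0.013, 0.068, 0.125) -> [10.54  2.01 -3.81]
(0.016, 0.068, 0.125) -> [10.84  2.06 -3.81]
[ 0.01  0.25 -0.41  0.92  0.01  2.98]
```

View pics/c4.png

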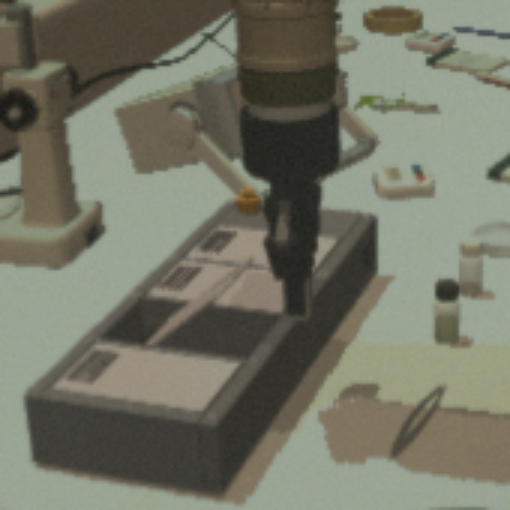

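The closed fingers stand in front of the raised lip, at about (297, 300) in the crop, with the tip below lip height. Pushing back and up in small steps.

Emit:
play_rows([
  {"claw": 0,"delta_pos": [2.0,0.4,-0.2],"twist": 0},
  {"claw": 0,"delta_pos": [3.4,0.7,-0.3],"twist": 0},
  {"claw": 0,"delta_pos": [4.4,0.85,-0.7],"twist": 0},
  {"claw": 0,"delta_pos": [5.4,1.0,-1.3],"twist": 0},
  {"claw": 0,"delta_pos": [6.4,1.2,-1.8],"twist": 0},
  {"claw": 0,"delta_pos": [7.4,1.4,-2.4],"twist": 0},
  {"claw": 0,"delta_pos": [8.4,1.6,-2.9],"twist": 0},
  {"claw": 0,"delta_pos": [9.1,1.75,-3.3],"twist": 0},
  {"claw": 0,"delta_pos": [9.8,1.9,-3.6],"twist": 0},
  {"claw": 0,"delta_pos": [10.2,1.95,-3.8],"twist": 0},
  {"claw": 0,"delta_pos": [10.2,1.95,-3.8],"twist": 0},
])

```text
clock: 10.0
tcp_pos: [0.5876, 0.0826, 0.1288]
orientation: [-0.003, 0.997, 0.082, -0.001]
wrist_force: [-4.0, -1.1, 0.4]
finger_gap: 0.0001
```

```bash
python3 -c "
from h import *
delta([(.013,.068,.125),(.016,.068,.125)])"
```

```text
t 10.0 tcp [0.5876 0.0826 0.1288] toolx [ 0.986  0.164 -0.002] F [-4.01 -1.1   0.45] gap 0.0001
(0.013, 0.068, 0.125) -> [0.05 0.01 0.38]
(0.016, 0.068, 0.125) -> [0.35 0.07 0.38]
```

Emit:
play_rows([
  {"claw": 0,"delta_pos": [0.2,0.04,0.2],"twist": 0},
  {"claw": 0,"delta_pos": [0.4,0.08,0.2],"twist": 0},
  {"claw": 0,"delta_pos": [0.4,0.08,0.2],"twist": 0},
])

```text
clock: 10.38
tcp_pos: [0.588, 0.0826, 0.1267]
orientation: [-0.003, 0.997, 0.082, -0.004]
wrist_force: [-13.2, -1.3, 5.9]
finger_gap: -0.0003
```

```bash
python3 -c "
from h import *
delta([(.013,.068,.125),(.016,.068,.125)])"
```

```text
t 10.38 tcp [0.588  0.0826 0.1267] toolx [ 0.986  0.164 -0.008] F [-13.24  -1.28   5.93] gap -0.0003
(0.013, 0.068, 0.125) -> [ 0.02 -0.01  0.17]
(0.016, 0.068, 0.125) -> [0.31 0.05 0.17]
```

The hatch is at its stop: force rose to 13 N with no further travel. Backing off, raising and checking.

Emit:
play_rows([
  {"claw": 0,"delta_pos": [-1,-0.2,0],"twist": 0},
  {"claw": 0,"delta_pos": [-5,-1,-1],"twist": 0},
  {"claw": 0,"delta_pos": [-10,-1.9,-4],"twist": 0},
  {"claw": 0,"delta_pos": [-15,-2.9,-8],"twist": 0},
  {"claw": 0,"delta_pos": [-16,2,-10],"twist": 0},
  {"claw": 0,"delta_pos": [-16,8,-11],"twist": 0},
  {"claw": 0,"delta_pos": [-16,14,-11],"twist": 0},
  {"claw": 0,"delta_pos": [-16,20,-11],"twist": 0},
  {"claw": 0,"delta_pos": [-16,26,-11],"twist": 0},
  {"claw": 0,"delta_pos": [-16,32,-11],"twist": 0},
  {"claw": 0,"delta_pos": [-16,32,-11],"twist": 0},
])

```text
clock: 11.75
tcp_pos: [0.4884, -0.2646, 0.2348]
orientation: [-0.002, 0.997, 0.08, 0.001]
wrist_force: [-0.9, 1.2, -0.8]
finger_gap: -0.0
```

```bash
python3 - <<'E'
from h import *
delta([])
p=np.load('pose.npy')
a=snap('side','s3'); b=snap('top','t3')
A=cv2.resize(a[150:310,160:340],None,fx=2.2,fy=2.2); B=cv2.resize(b[120:310,140:400],None,fx=1.5,fy=1.5)
for ang,col in((1.66,(0,255,0)),(1.5,(255,0,0))):
    c,s=np.cos(ang),np.sin(ang)
    q=[(.02-u*c-.002*s,.068+d,.064+u*s+.002*c) for u,d in((0,-.038),(.082,-.038),(.082,.038),(0,.038))]
    cv2.polylines(A,[np.int32((proj('side',W(q,p))-[160,150]+.5)*2.2)],True,col,1)
    cv2.polylines(B,[np.int32((proj('top',W(q,p))-[140,120]+.5)*1.5)],True,col,1)
o=np.zeros((352,396+390,3),np.uint8); o[:,:396]=A; o[:285,396:]=B
cv2.imwrite('pics/c5.png',o[:,:,::-1])
E
```

```text
t 11.75 tcp [ 0.4884 -0.2646  0.2348] toolx [0.987 0.159 0.003] F [-0.91  1.23 -0.76] gap -0.0
```

View pics/c5.png

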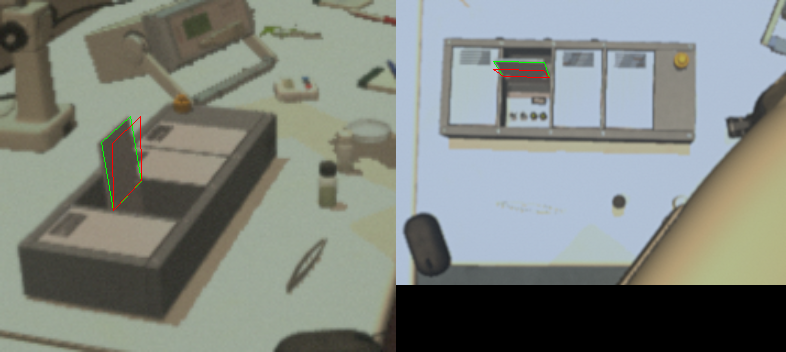

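The hatch edge matches the 1.66 rad outline in both views. The other hatches are flush, and the weight, vials, forceps and mouse are in place. The arm is clear of everything, so I'm handing in.

```bash
python3 -c "
from h import *
print(env.hand_in())"
```

```text
the job is handed in; nothing more can be done
None
```

Hatch 2 was the unlocked one. It now stands fully open against its stop, and I handed the job in at about 12 s.

- **Finding it:** I pressed the rear pads from the right. Hatches 4 and 3 held at about 10 N and 12 N with almost no travel. Hatch 2 rocked at about 2 N. I did not press hatch 1.
- **Opening it:** I tipped hatch 2 to about 0.65 rad by its rear pad. Then I pushed the raised front edge up and back until it stopped, with the force rising to 13 N and no further travel.
- **Last checks:** With the arm clear, the hatch matched the 1.66 rad outline in both camera views. Hatches 1, 3 and 4 were flush, and the weight, black-capped vial, forceps and mouse were where they had been. The petri dish and timer were only judged by eye in the side view. The white-capped vial was mostly hidden by the arm in the last top view and does not show clearly in the side view. The arm never went near these three.
- **Joint 6 at its limit:** At hatch 2, joint 6 sat at its range limit, reading 3.141 against 3.14, until I turned the tool back about 10 degrees. The robot reported no fault.

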